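# Sound two boot lasts with the depth pin and flag the shallow one

### The arm

A 6-joint arm with a two-finger parallel gripper is mounted at the origin on the work surface; the furniture and walls round the work are solid. World frame = base frame: x ahead of the robot, y to its left, z up, the work surface at z = 0. Lengths are in m, angles in degrees, forces in N, time in s.
With the tool pointing down it reaches from about 0.4 to 0.825 m from the base axis. Payload 7 kg.
Tool frame: the origin (TCP) lies on the centre line of the jaws, within the pads' length; the fingertips stand 22 mm ahead of it and the grasp point (between the pads) lies 3 mm ahead of it; z points along the fingers, y is the line along which they close (so a half turn about z gives the same grasp; the last joint's range is limited). The gripper opens to 88 mm and grips with 3 to 60 N. Pads are 19 mm wide; open, the fingers measure 130 mm over their backs; the gripper's body (78 mm by 193 mm) begins 47 mm behind the grasp point.
Start: joints at [-56.66, 20.546, 0.682, 0, -70.136, -16.507], TCP at [0.195, -0.646, 0.249] pointing down, gripper open.
Joint ranges: [-176.03, 176.03], [-82.01, 121.73], [-58.28, 71.71], [-173.87, 95.51], [-174.79, -0.11], [-173.66, 173.66]. Speed limits (degrees/s): [136.94, 136.94, 172.46, 180, 180, 180].

### API

Orientations are given as [roll, pitch, yaw] about the fixed x, y, z axes, in that order (R = Rz(yaw) Ry(pitch) Rx(roll)).
In Python, from plant import get_state, cams, r gives the robot as it stands.
- The arm moves only by the tool apply_moves, never from a script. Its argument "targets" is a list of rows, each an object with "dp": the shift along the world's x, y, z in m, a list of three; "yaw": the turn about the world's z in degrees. In form: [{"dp": [x, y, z], "yaw": yaw}, ...]. A call has 1 to 20 rows; each row is the pose to reach, as a shift and turn from the pose commanded when the call began; what a row does not reach only later rows make up. A row lasts 1/12 s, in which the tool goes at most 41.7 mm and 7.16 degrees, less where a joint would pass 70% of its speed; a pose out of reach is approached as far as the arm can. A call with a gripper value outside its range is refused whole. "grip" is the gripper command: -1 is fully open, 1 is shut, values between are in proportion, set as the call begins (left out, the last holds). The fingers move at their own pace and stop on an object; "squeeze" is the grip in N (left out, the last holds). Time passes only in rows, so rows that repeat a pose let the fingers close. It gives the time, the measured TCP pose, the force, the opening and the grip force at its end, in the units of the state.
- get_state(): the state, without advancing time (a new reading comes with each control period).
- cams.capture(name): name is "scene" or "top" or "wrist"; returns a dict with "image" (420x560x3 uint8, red, green, blue), "range_z" (420x560 float32, m along the optical axis (not along the pixel's ray), 0 where there is no reading), "fx", "fy", "cx", "cy" (pixels), "R" (3x3) and "t" (3): a world point X has camera coordinates R X + t; the wrist camera has in their place "T_tool_cam" (4x4, takes a point from camera to tool coordinates, whose origin is the TCP and whose axes are the flange's). Camera axes: x right, y down, z forward; pixel columns grow to the right and rows downward; lengths in m; the calibration is good to about 2 mm. The wrist camera is an equidistant fisheye: a pixel r from the principal point sees the ray r / f radians off the axis. A picture is of the moment at which its call begins: read the wrist's pose just before it.
- r.close_job(): hands the job in; it is judged then, once.
The state is a dict: "time_s": time; "joints": joint angles; "qd": joint speeds; "joint_torque": joint torques, N m; "tcp_pos": TCP position; "eef_rot": TCP orientation; "contact_force": force on the tool from outside, world axes, zero at the start; "moment": the same for the moment, N m; "gripper_width": finger opening in m; "gripper_force": force on a finger pad.
Only numpy, scipy, OpenCV 4.12 (cv2) and the standard library are available. Lean on these libraries where they do the work, as an engineer would, in place of code of your own. Each camera call takes 0.05 s, during which the arm holds its last target. There are 200 camera calls.

### The job

One of these two boot lasts had its tube hole drilled too shallow. Take the depth pin from the block and sound the left-hand hole first: press the pin straight down, firmly enough to overcome the spring grip of the tube but gently on the floor of the hole, until it bottoms, and see whether its groove has come down level with the tube's mouth. Leave the pin standing bottomed in the hole that is too shallow (in the left one if that is it, otherwise move it to the right one and press it home there too), and knock nothing about.

Things in the scene. Friction and masses are not known exactly. Their poses are not given: they have to be found in the camera images.
- pin_mid (a point): Centre of the depth pin, half-way up (65 mm above its tip; z runs tip to handle). Pin 130 mm long, 90 g: steel rod 11 mm thick, tapered to 5 mm in the last 8 mm; groove 42 mm above the tip; brass ferrule; round wooden handle 24 mm thick from 82 to 118 mm above the tip, to be gripped at about 100 mm. It starts upright in the near hole of the block, 30 mm deep, loose.
- pin_tip (a point): Lower end of the depth pin, on its axis; z points up the pin.
- tube_left (a point): Mouth of the brass tube in the flat top of the left-hand (+y) boot last: centre, at the rim, 158 mm above the table, z up. Blind hole 12 mm wide; 42 mm deep if sound, 12 to 16 mm less if too shallow (just one of the two is). From about 8 mm down the springy tube grips the rod with 4 to 10 N, in and out, all the way; the floor is hard and may be pressed with 12 to 30 N.
- tube_right (a point): The same for the right-hand last; either may be the shallow one, which nothing outside shows. The lasts are screwed to plywood boards that are fixed to the table, toes pointing away from the robot.
- board_left: Plywood board, 18 mm thick, 104 mm wide and 244 mm long, with the left-hand last screwed to it; origin under its centre, local +y toward the heel, where the tube stands 58 mm from the centre. Fixed.
- board_right: The same for the right-hand last. Fixed.
- block: Wooden tool block, 150 x 62 x 50 mm, long side along its x; origin under its centre; fixed. The pin's hole is 40 mm from the centre toward the robot (local -x); a marker and a pencil stand at its far end, 92 mm from the pin, up to 178 mm high.
- tack_jar: Loose glass jar with lid, 54 mm wide, 74 mm high, on the table in front of the lasts; origin under its centre.
- dye_bottle: Loose small bottle with black cap, 36 mm wide, 66 mm high; origin under its centre.
There are look-alikes about, which are no part of the job. Of the things that look like the part that bears pin_mid, the smaller one is meant.

How it is judged (in metres and radians):
On the way:
1. the pin has been pressed to within 1.5 mm of the floor of the left-hand hole (floor_full_top, floor_short_top: centres of the floors of the full and the too-shallow hole; the state does not give them) (horizontal distance between pin_tip and tube_left below 0.006 m and ((z of pin_tip in the frame of floor_full_top below 0.0015 m and horizontal distance between pin_tip and floor_full_top below 0.004 m and angle between pin_tip's own z axis and vertical below 0.09 rad) or (z of pin_tip in the frame of floor_short_top below 0.0015 m and horizontal distance between pin_tip and floor_short_top below 0.004 m and angle between pin_tip's own z axis and vertical below 0.09 rad))), for 0.2 s.
At the end, for the whole second after the job is handed in: The pin stands upright and still in the too-shallow hole, its tip within 1.5 mm of the floor of that hole (z of pin_tip in the frame of floor_short_top below 0.0015 m and horizontal distance between pin_tip and floor_short_top below 0.004 m and angle between pin_tip's own z axis and vertical below 0.09 rad and linear speed of pin below 0.02 m/s); the robot touches nothing.
It fails at once if the pin presses on a last or on the floor of a hole with more than 35 N (contact force between pin and board_left above 35 N or contact force between pin and board_right above 35 N or contact force between pin and floor_full above 35 N or contact force between pin and floor_short above 35 N).
It fails at once if the jar or the bottle is shifted by more than 30 mm (distance of any of tack_jar, dye_bottle from where it was at the start of the episode above 0.03 m).
It also fails if it takes over 51 s, if anything falls off the work surface, if the arm or the gripper's body presses on something with over 40 N, if the wrist force passes 120 N, or if a joint passes its speed limit or range.

## Working session

There is one attempt and no reset: what is moved stays moved. The work goes in short steps, Python scripts to look and compute and a tool call to move; the robot and the scene stay as the last step left them, time stands still between calls to the robot, and variables do not carry over. Pictures are saved under pics/ and viewed, at most 10 in all, crops included, and the job is handed in when it is done.

Besides the shell and the picture viewer there is one more tool, called after "Call:" by a JSON object that holds its "method" and its "body", one argument or row to a line. apply_moves: Moves the arm, as the interface text tells. Its arguments: {"type":"object","properties":{"targets":{"type":"array","items":{"type":"object","properties":{"dp":{"type":"array","items":{"type":"number"}},"yaw":{"type":"number"}}}},"grip":{"type":"number"},"squeeze":{"type":"number"}},"required":["targets"]}

```bash
mkdir -p pics
cat > h.py <<'E'
import numpy as np,cv2
from plant import get_state,cams,r
def cap(n):
    c=cams.capture(n); np.savez(f'{n}.npz',**{k:np.asarray(v) for k,v in c.items()}); return c
def load(n): return dict(np.load(f'{n}.npz'))
def save(im,p): cv2.imwrite('pics/'+p,cv2.cvtColor(im,cv2.COLOR_RGB2BGR))
def world(c,u,v,d=None):
    d=c['range_z'][int(round(v)),int(round(u))] if d is None else d
    return c['R'].T@(np.array([(u-c['cx'])/c['fx']*d,(v-c['cy'])/c['fy']*d,d])-c['t'])
def cloud(c):
    v,u=np.mgrid[0:420,0:560]; d=c['range_z']
    P=np.stack([(u-c['cx'])/c['fx']*d,(v-c['cy'])/c['fy']*d,d],-1)-c['t']
    P=P@c['R']; P[d==0]=np.nan; return P
E
python3 - <<'E'
from h import *
for n in('scene','top'):
    c=cap(n); save(c['image'],n+'.png'); print(n,c['R'],c['t'],c['fx'])
print(get_state())
E
```

```text
scene [[-0.7002773  -0.71379225 -0.01059817]
 [-0.43318414  0.43668891 -0.78845057]
 [ 0.56741801 -0.54754308 -0.61500681]] [0.37605808 0.29993158 0.79320135] 495.90324666790633
top [[ 0.00471194 -0.9998616   0.0159555 ]
 [-0.99375669 -0.00646057 -0.11138178]
 [ 0.11146945 -0.01533106 -0.9936496 ]] [0.02267964 0.50268715 1.14812965] 463.388050548201
{'time_s': 0.1, 'joints': array([-5.66601233e+01,  2.05869017e+01,  6.38799835e-01, -1.69562146e-02,
       -7.01358652e+01, -1.65073928e+01]), 'qd': array([ 0.15694219, -0.04469919,  0.08226909, -0.00148691,  0.08044572,
       -0.0404888 ]), 'joint_torque': array([-1.06083233e-03, -5.84160948e+01,  2.93752098e+01,  7.01556891e+00,
        1.02030986e-02, -4.65919322e-05]), 'tcp_pos': array([ 0.19532305, -0.64569837,  0.24772196]), 'eef_rot': array([ 1.79914964e+02, -8.57662464e-03, -1.63173283e+02]), 'contact_force': array([-0.05872022, -0.62744508, -0.52330872]), 'moment': array([ 0.02726016,  0.04114723, -0.01158109]), 'gripper_force': 0.0, 'gripper_width': 0.08809385764514753}
```

View pics/scene.png

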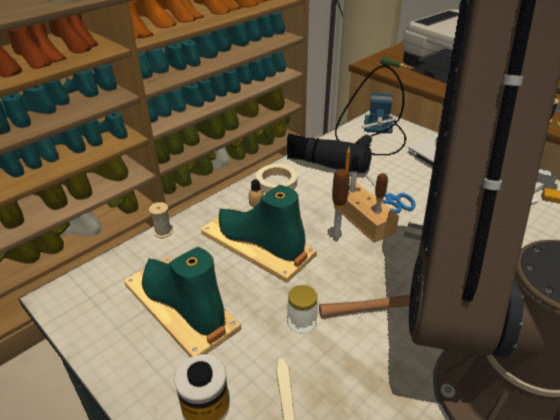

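View pics/top.png

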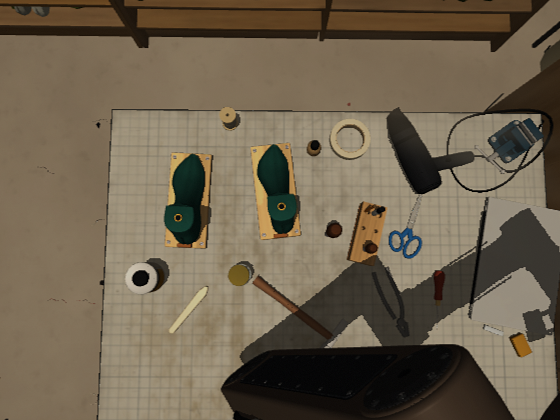

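Run:
```python
from h import *
s=load('scene');t=load('top')
a=cv2.resize(s['image'][130:250,310:430],(480,480),interpolation=cv2.INTER_CUBIC)
b=cv2.resize(t['image'][190:270,310:400],(540,480),interpolation=cv2.INTER_CUBIC)[:,:320]
b=cv2.resize(t['image'][195:275,322:394],(432,480),interpolation=cv2.INTER_CUBIC)[:, :320]
save(np.hstack([a,b]),'crop1.png')
P=cloud(t)
for n,(u,v) in dict(decoy=(332,229),handle=(370,247),blk=(361,235),tl=(178,217),tr=(281,206),jar=(240,274),bot=(314,148)).items():
    print(n,P[v,u].round(4))
S=cloud(s)
for n,(u,v) in dict(h=(381,180),hd=(341,172),tl=(192,262),tr=(280,196)).items(): print(n,S[v,u].round(4))
# tube: last flat tops
for nm,C in(('top',P),('scene',S)):
  m=(abs(C[...,2]-.158)<.006)&(C[...,0]>.3)&(C[...,0]<.7)&(C[...,1]>-.1)&(C[...,1]<.5)
  n,l,st,ce=cv2.connectedComponentsWithStats(m.astype(np.uint8))
  for i in range(1,n):
    if st[i,4]>30: print(nm,st[i],ce[i],np.nanmean(C[l==i],0).round(4))
```

```text
decoy [ 0.4411 -0.0823  0.1803]
handle [ 0.4029 -0.1717  0.1503]
blk [ 0.4356 -0.1707  0.0484]
tl [0.4671 0.2598 0.1625]
tr [0.4939 0.0298 0.1584]
jar [0.3392 0.126  0.0767]
bot [ 0.6538 -0.0539  0.0546]
h [ 0.3993 -0.1705  0.1405]
hd [ 0.44   -0.0863  0.1814]
tl [0.4677 0.2611 0.1551]
tr [0.4938 0.0302 0.1557]
top [268 193  30  28 674] [282.08456973 206.35608309] [0.4934 0.0274 0.1561]
top [164 204  30  29 684] [178.72076023 217.51461988] [0.4666 0.2595 0.156 ]
scene [333 178  17  10  83] [340.46987952 183.91566265] [ 0.4345 -0.0805  0.1583]
scene [260 185  38  24 592] [280.31081081 196.92905405] [0.4916 0.0314 0.1554]
scene [169 247  45  32 942] [192.49575372 263.29936306] [0.4644 0.2624 0.1555]
```

View pics/crop1.png

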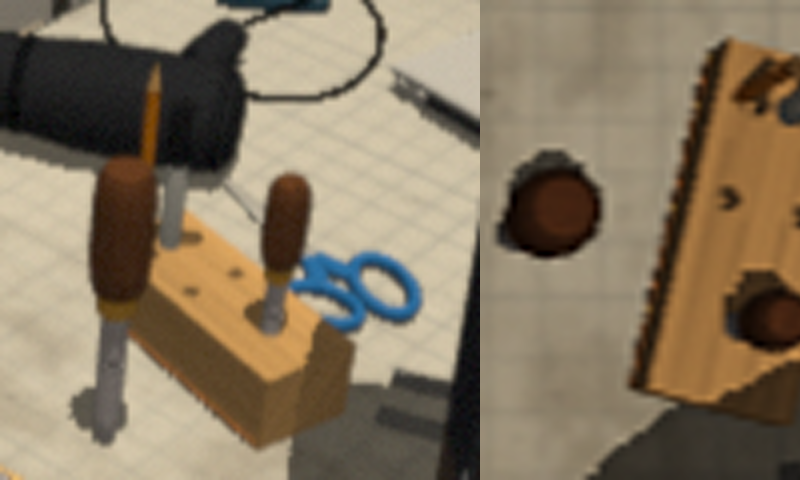

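Two look-alike handles: the big one standing free on the table, scene px (341,190), and the smaller one in the block's near hole, scene (381,195) / top (370,247). The smaller one in the block is the one meant, and the crop confirms it. The marker and pencil stand at the block's far end. The closing line should be at about 117° so the gripper body clears both the big awl and the marker.

Call:
{"method": "apply_moves", "body": {
  "targets": [
    {"dp": [0.006,0.014,0.002],"yaw": 0},
    {"dp": [0.018,0.042,0.006],"yaw": 1},
    {"dp": [0.033,0.076,0.01],"yaw": 2},
    {"dp": [0.048,0.11,0.015],"yaw": 3},
    {"dp": [0.063,0.145,0.02],"yaw": 4},
    {"dp": [0.078,0.18,0.025],"yaw": 5},
    {"dp": [0.093,0.215,0.03],"yaw": 6},
    {"dp": [0.108,0.25,0.03],"yaw": 7},
    {"dp": [0.123,0.285,0.03],"yaw": 8},
    {"dp": [0.138,0.32,0.03],"yaw": 9},
    {"dp": [0.153,0.355,0.03],"yaw": 10},
    {"dp": [0.168,0.39,0.03],"yaw": 10},
    {"dp": [0.183,0.42,0.03],"yaw": 10},
    {"dp": [0.195,0.448,0.03],"yaw": 10},
    {"dp": [0.203,0.466,0.03],"yaw": 10},
    {"dp": [0.207,0.475,0.03],"yaw": 10},
    {"dp": [0.207,0.475,0.03],"yaw": 10},
    {"dp": [0.207,0.475,0.03],"yaw": 10},
    {"dp": [0.207,0.475,0.03],"yaw": 10}
  ],
  "grip": -1
}}

```text
time_s: 1.68
tcp_pos: [0.402, -0.1715, 0.2785]
eef_rot: [180.0, -0.0, -153.2]
contact_force: [0.2, 0.1, -0.3]
gripper_width: 0.0877
gripper_force: 0.0
```

```bash
cat >> h.py <<'E'
from scipy.spatial.transform import Rotation as Ro
def wcap(name='wrist'):
    s=get_state(); c=cams.capture('wrist'); c['tp']=s['tcp_pos'];c['tr']=s['eef_rot']
    np.savez(f'{name}.npz',**{k:np.asarray(v) for k,v in c.items()}); return c
def wcloud(c,tool=False):
    v,u=np.mgrid[0:420,0:560]; d=c['range_z'].astype(float)
    x=(u-c['cx'])/c['fx'];y=(v-c['cy'])/c['fy'];th=np.hypot(x,y);k=np.where(th>1e-9,np.tan(th)/np.maximum(th,1e-9),1)
    P=np.stack([x*k*d,y*k*d,d],-1); T=c['T_tool_cam']; P=P@T[:3,:3].T+T[:3,3]
    if not tool: P=P@Ro.from_euler('xyz',c['tr'],degrees=True).as_matrix().T+c['tp']
    P[d==0]=np.nan; return P
E
python3 - <<'E'
from h import *
print(get_state()['tcp_pos'],get_state()['eef_rot'],get_state()['joints'])
c=wcap('w1'); save(c['image'],'w1.png'); P=wcloud(c)
from scipy.optimize import least_squares
def fit(Q,r):
    # axis circle fit (vertical), known radius, surface points
    f=lambda p:np.hypot(Q[:,0]-p[0],Q[:,1]-p[1])-r
    s=least_squares(f,np.nanmedian(Q[:,:2],0),loss='soft_l1',f_scale=.001);return s.x.round(4),len(Q),np.abs(s.fun).mean()
for nm,C in(('w',P),('top',cloud(load('top'))),('scene',cloud(load('scene')))):
    near=(np.hypot(C[...,0]-.402,C[...,1]+.171)<.03)
    m=near&(C[...,2]>.106)&(C[...,2]<.136)
    if m.sum()>5: print(nm,'side',fit(C[m],.012))
    t=near&(C[...,2]>.143)&(C[...,2]<.16)
    if t.sum(): print(nm,'cap',t.sum(),np.mean(C[t],0).round(4),C[t][:,2].max())
    b=(np.hypot(C[...,0]-.43,C[...,1]+.171)<.08)&(abs(C[...,2]-.05)<.005); print('blk',b.sum(),np.mean(C[b],0) if b.sum() else '')
print(c['T_tool_cam'])
E
```

```text
[ 0.4019914  -0.17149692  0.2784534 ] [ 1.79993858e+02 -1.80075073e-02 -1.53178653e+02] [ 2.92847754e+00 -3.86946291e+00 -2.46578608e+01  1.79491895e-03
 -6.92305539e+01 -6.61077679e+01]
w side (array([ 0.4033, -0.1787]), 136, np.float64(0.00015070417471089062))
w cap 461 [ 0.402  -0.1791  0.1476] 0.15150544058566784
blk 4884 [ 0.42929441 -0.18642256  0.05036089]
top side (array([ 0.4019, -0.1805]), 26, np.float64(0.0002300646965347506))
top cap 64 [ 0.4021 -0.1797  0.1478] 0.15398913934277628
blk 1135 [ 0.43236982 -0.18527474  0.05039036]
scene side (array([ 0.4023, -0.1793]), 137, np.float64(0.0010635133372908253))
scene cap 55 [ 0.4001 -0.1758  0.1465] 0.150474327063227
blk 963 [ 0.42354987 -0.18125678  0.04961489]
[[-2.44588840e-04 -9.69745983e-01 -2.44116098e-01  6.48875932e-02]
 [ 9.99999456e-01  1.03107758e-05 -1.04289534e-03  2.96835591e-04]
 [ 1.01386059e-03 -2.44116220e-01  9.69745453e-01 -1.36511386e-01]
 [ 0.00000000e+00  0.00000000e+00  0.00000000e+00  1.00000000e+00]]
```

View pics/w1.png

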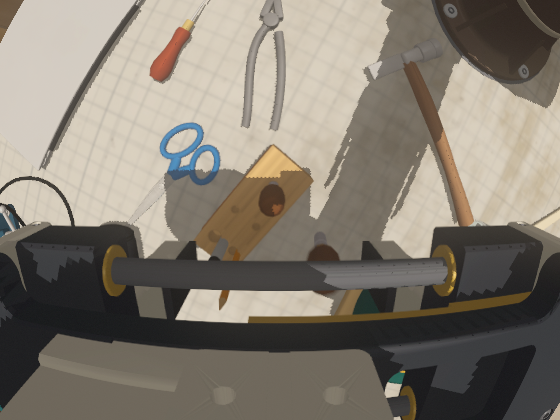

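Call:
{"method": "apply_moves", "body": {
  "targets": [
    {"dp": [0.0,-0.004,-0.01],"yaw": 0},
    {"dp": [0.0005,-0.008,-0.03],"yaw": 0},
    {"dp": [0.0005,-0.008,-0.055],"yaw": 0},
    {"dp": [0.0005,-0.008,-0.08],"yaw": 0},
    {"dp": [0.0005,-0.008,-0.105],"yaw": 0},
    {"dp": [0.0005,-0.008,-0.125],"yaw": 0},
    {"dp": [0.0005,-0.008,-0.14],"yaw": 0},
    {"dp": [0.0005,-0.008,-0.15],"yaw": 0},
    {"dp": [0.0005,-0.008,-0.156],"yaw": 0},
    {"dp": [0.0005,-0.008,-0.156],"yaw": 0},
    {"dp": [0.0005,-0.008,-0.156],"yaw": 0}
  ]
}}

```text
time_s: 2.65
tcp_pos: [0.4027, -0.1796, 0.1224]
eef_rot: [180.0, -0.0, -153.2]
contact_force: [0.1, -0.5, 0.0]
gripper_width: 0.0878
gripper_force: 0.0
```

Call:
{"method": "apply_moves", "body": {
  "targets": [
    {"dp": [0,0,0],"yaw": 0},
    {"dp": [0,0,0],"yaw": 0},
    {"dp": [0,0,0],"yaw": 0},
    {"dp": [0,0,0],"yaw": 0},
    {"dp": [0,0,0],"yaw": 0},
    {"dp": [0,0,0],"yaw": 0},
    {"dp": [0,0,0],"yaw": 0},
    {"dp": [0,0,0],"yaw": 0},
    {"dp": [0,0,0],"yaw": 0},
    {"dp": [0,0,0],"yaw": 0}
  ],
  "grip": 1,
  "squeeze": 50
}}

```text
time_s: 3.48
tcp_pos: [0.403, -0.1791, 0.1225]
eef_rot: [180.0, -0.0, -153.2]
contact_force: [-0.1, 0.2, -0.0]
gripper_width: 0.0268
gripper_force: 0.1
```

Call:
{"method": "apply_moves", "body": {
  "targets": [
    {"dp": [0,0,0],"yaw": 0},
    {"dp": [0,0,0],"yaw": 0},
    {"dp": [0,0,0],"yaw": 0},
    {"dp": [0,0,0],"yaw": 0},
    {"dp": [0,0,0],"yaw": 0}
  ]
}}

```text
time_s: 3.9
tcp_pos: [0.403, -0.1791, 0.1225]
eef_rot: [-180.0, 0.0, -153.2]
contact_force: [0.7, -0.0, -0.3]
gripper_width: 0.0233
gripper_force: 50.0
```

Call:
{"method": "apply_moves", "body": {
  "targets": [
    {"dp": [0,0,0.005],"yaw": 0},
    {"dp": [0,0,0.015],"yaw": 0},
    {"dp": [0,0,0.03],"yaw": 0},
    {"dp": [0,0,0.05],"yaw": 0},
    {"dp": [0,0,0.075],"yaw": 0},
    {"dp": [0,0,0.1],"yaw": 0},
    {"dp": [0,0,0.125],"yaw": 0},
    {"dp": [0,0,0.15],"yaw": 0},
    {"dp": [0,0,0.17],"yaw": 0},
    {"dp": [0,0,0.18],"yaw": 0},
    {"dp": [0,0,0.18],"yaw": 0},
    {"dp": [0,0,0.18],"yaw": 0},
    {"dp": [0,0,0.18],"yaw": 0}
  ]
}}

```text
time_s: 4.98
tcp_pos: [0.4021, -0.1788, 0.301]
eef_rot: [179.9, -0.1, -153.2]
contact_force: [0.4, -1.0, -0.8]
gripper_width: 0.0231
gripper_force: 50.0
```

Run:
```python
from h import *
c=wcap('w2'); s=cap('scene'); t=cap('top'); 
save(np.hstack([cv2.resize(s['image'][90:250,290:430],(420,480),interpolation=cv2.INTER_CUBIC),cv2.resize(c['image'][100:300,200:340],(336,480),interpolation=cv2.INTER_CUBIC)]),'held.png')
print(get_state()['tcp_pos'],get_state()['eef_rot'])
T=wcloud(c,True); 
m=(np.hypot(T[...,0],T[...,1])<.03)&(T[...,2]>-.03)&(T[...,2]<.12)
for a in np.arange(-.03,.12,.01):
    k=m&(T[...,2]>=a)&(T[...,2]<a+.01)
    if k.sum()>3: print('tool z',round(a+.005,3),k.sum(),np.median(T[k],0).round(4),T[k].max(0).round(4))
S=cloud(s); p=get_state()['tcp_pos']
m=(np.hypot(S[...,0]-p[0],S[...,1]-p[1])<.03)
for a in np.arange(.18,.34,.01):
    k=m&(S[...,2]>=a)&(S[...,2]<a+.01)
    if k.sum()>3: print('scene z',round(a+.005,3),k.sum(),np.median(S[k],0).round(4))
```

```text
[ 0.4024128  -0.17897257  0.30128429] [ 1.79928257e+02 -1.17420567e-01 -1.53170494e+02]
tool z -0.025 1306 [ 0.0015  0.0002 -0.0252] [ 0.0166  0.0158 -0.02  ]
tool z -0.015 433 [ 0.0157 -0.0002 -0.0148] [ 0.0172  0.012  -0.01  ]
tool z -0.005 568 [ 0.0116  0.0006 -0.0041] [ 0.0169  0.0232 -0.    ]
tool z 0.005 803 [ 0.0108 -0.0002  0.0045] [0.0164 0.025  0.01  ]
tool z 0.015 490 [0.0109 0.0007 0.0138] [0.0158 0.0264 0.0199]
tool z 0.025 42 [0.0124 0.0002 0.021 ] [0.0146 0.0151 0.0233]
tool z 0.035 14 [ 0.0098 -0.0001  0.036 ] [0.0103 0.0035 0.0373]
tool z 0.045 20 [0.007  0.0005 0.0482] [0.0074 0.0038 0.0499]
tool z 0.055 57 [0.0062 0.0002 0.0545] [0.0073 0.0052 0.0599]
tool z 0.065 64 [0.0056 0.0002 0.0647] [0.0067 0.0054 0.0698]
tool z 0.075 47 [0.0052 0.0002 0.0749] [0.0061 0.0056 0.0799]
tool z 0.085 43 [0.0049 0.0002 0.0848] [0.0056 0.0052 0.0899]
tool z 0.095 15 [0.0041 0.0009 0.0935] [0.0049 0.0053 0.095 ]
scene z 0.205 19 [ 0.3991 -0.1748  0.2061]
scene z 0.215 26 [ 0.3983 -0.1752  0.215 ]
scene z 0.225 22 [ 0.3973 -0.1755  0.2253]
scene z 0.235 30 [ 0.3978 -0.1753  0.2351]
scene z 0.245 21 [ 0.3974 -0.1756  0.2448]
scene z 0.255 31 [ 0.3966 -0.1759  0.2547]
scene z 0.265 32 [ 0.3962 -0.1748  0.266 ]
scene z 0.275 8 [ 0.3893 -0.179   0.2753]
scene z 0.285 60 [ 0.3876 -0.1569  0.2857]
scene z 0.295 74 [ 0.3879 -0.1564  0.2943]
scene z 0.305 49 [ 0.3878 -0.1553  0.3049]
scene z 0.315 9 [ 0.3922 -0.1543  0.3121]
```

View pics/held.png

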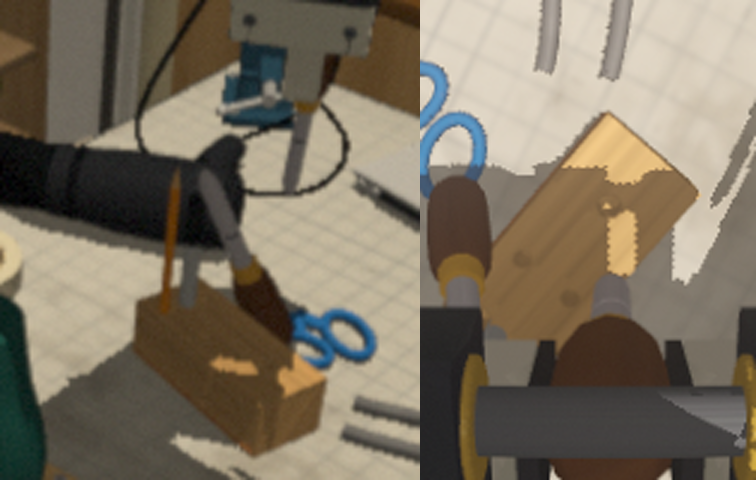

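Run:
```python
from h import *
s=load('scene');t=load('top')
a=cv2.resize(s['image'][60:260,240:440],(400,400),interpolation=cv2.INTER_CUBIC)
b=cv2.resize(t['image'][150:350,250:450],(400,400),interpolation=cv2.INTER_CUBIC)
save(np.hstack([a,b]),'chk.png')
```

```text
(no output)
```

View pics/chk.png

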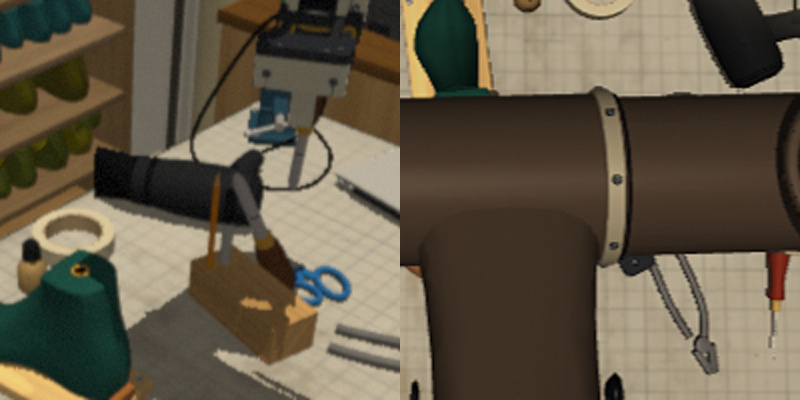

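The big awl now seems to have tipped over: in the scene picture it lies by the block, around px (370–387, 150–203). The held tool is the right one, with a 23 mm handle and a rod about 100 mm below the grasp. It is tilted about 0.05 rad in the pads. Next I'll locate the tubes precisely.

```bash
cat >> h.py <<'E'
def ray(c,u,v,z=.158):
    o=-c['R'].T@c['t']; d=c['R'].T@np.array([(u-c['cx'])/c['fx'],(v-c['cy'])/c['fy'],1]); return o+d*(z-o[2])/d[2]
E
python3 - <<'E'
from h import *
L=[]
for n,pts in(('scene',((192,262),(280,196))),('top',((178,217),(281,206)))):
    c=load(n); im=cv2.imread('pics/%s.png'%n)
    for u,v in pts:
        w=im[v-12:v+13,u-12:u+13].astype(int); L.append(cv2.resize(im[v-12:v+13,u-12:u+13],(200,200),interpolation=cv2.INTER_NEAREST))
        m=(w[...,2]-w[...,1]>8)&(w[...,2]>60)   # brass: red > green
        k=cv2.connectedComponentsWithStats(m.astype(np.uint8)); ys,xs=np.nonzero(m)
        if len(xs)>4:
            e=cv2.minEnclosingCircle(np.c_[xs,ys].astype(np.float32)); cu,cv=(xs.min()+xs.max())/2+u-12,(ys.min()+ys.max())/2+v-12
            print(n,len(xs),(cu,cv),xs.min(),xs.max(),ys.min(),ys.max(),ray(c,cu,cv).round(4))
cv2.imwrite('pics/t.png',np.hstack(L))
E
```

```text
scene 80 (np.float64(188.0), np.float64(257.5)) 0 16 0 15 [0.4784 0.2609 0.158 ]
scene 109 (np.float64(280.0), np.float64(191.0)) 0 24 0 14 [0.5032 0.0208 0.158 ]
top 41 (np.float64(173.5), np.float64(221.5)) 0 15 9 24 [0.4574 0.2705 0.158 ]
top 36 (np.float64(277.0), np.float64(210.0)) 0 16 8 24 [0.4848 0.0388 0.158 ]
```

View pics/t.png

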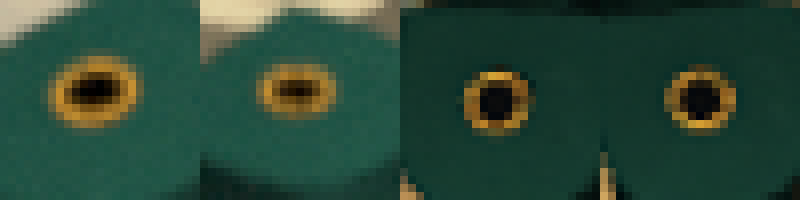

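Run:
```python
from h import *
s=load('scene');t=load('top')
print(ray(s,191.4,260.9),ray(t,177.6,217.0)); print(ray(s,279.6,194.75),ray(t,281,205.75))
```

```text
[0.46783257 0.26182186 0.158     ] [0.46753672 0.26162971 0.158     ]
[0.49496964 0.03002903 0.158     ] [0.49447336 0.02984438 0.158     ]
```

Call:
{"method": "apply_moves", "body": {
  "targets": [
    {"dp": [0.001,0.008,0.005],"yaw": 0},
    {"dp": [0.004,0.025,0.01],"yaw": 0},
    {"dp": [0.008,0.052,0.01],"yaw": 0},
    {"dp": [0.013,0.085,0.01],"yaw": 0},
    {"dp": [0.018,0.12,0.01],"yaw": 0},
    {"dp": [0.023,0.155,0.01],"yaw": 0},
    {"dp": [0.028,0.19,0.01],"yaw": 0},
    {"dp": [0.033,0.225,0.01],"yaw": 0},
    {"dp": [0.038,0.26,0.01],"yaw": 0},
    {"dp": [0.043,0.295,0.01],"yaw": 0},
    {"dp": [0.048,0.33,0.005],"yaw": 0},
    {"dp": [0.053,0.36,0.0],"yaw": 0},
    {"dp": [0.057,0.39,-0.01],"yaw": 0},
    {"dp": [0.061,0.415,-0.015],"yaw": 0},
    {"dp": [0.063,0.43,-0.02],"yaw": 0},
    {"dp": [0.0645,0.44,-0.02],"yaw": 0},
    {"dp": [0.0645,0.44,-0.02],"yaw": 0},
    {"dp": [0.0645,0.44,-0.02],"yaw": 0},
    {"dp": [0.0645,0.44,-0.02],"yaw": 0},
    {"dp": [0.0645,0.44,-0.02],"yaw": 0}
  ]
}}

```text
time_s: 6.8
tcp_pos: [0.4675, 0.26, 0.2832]
eef_rot: [180.0, 0.0, -153.2]
contact_force: [0.7, -0.8, -0.1]
gripper_width: 0.0233
gripper_force: 50.0
```

```bash
cat > look.py <<'E'
from h import *
import sys
tube=np.array([float(x) for x in sys.argv[1:3]])
g=get_state(); print(g['time_s'],g['tcp_pos'],g['contact_force'],g['gripper_width'],g['gripper_force'])
c=wcap('w3'); s=cap('scene'); p=g['tcp_pos']
T=wcloud(c,True); m=(np.hypot(T[...,0],T[...,1])<.02)
for a in np.arange(.04,.11,.01):
    k=m&(T[...,2]>=a)&(T[...,2]<a+.01)
    if k.sum()>3: print('tool z',round(a+.005,3),k.sum(),np.median(T[k],0).round(4),np.percentile(T[k],95,0).round(4))
S=cloud(s); m=(np.hypot(S[...,0]-p[0],S[...,1]-p[1])<.018)
for a in np.arange(.16,.27,.01):
    k=m&(S[...,2]>=a)&(S[...,2]<a+.01)
    if k.sum()>3: print('scene z',round(a+.005,3),k.sum(),(np.median(S[k],0)+[.0036,-.0035,0]).round(4))
X=s['R']@np.r_[tube,.18]+s['t']; u,v=int(s['fx']*X[0]/X[2]+s['cx']),int(s['fy']*X[1]/X[2]+s['cy'])
W=wcloud(c)
a=cv2.resize(s['image'][max(v-45,0):v+45,max(u-36,0):u+36],(400,500),interpolation=cv2.INTER_CUBIC)
b=cv2.resize(c['image'][120:245,230:330],(400,500),interpolation=cv2.INTER_CUBIC)
if len(sys.argv)>3: save(np.hstack([a,b]),sys.argv[3])
E
python3 look.py .4677 .2617 l1.png
```

```text
6.8 [0.46746599 0.26004212 0.28316989] [ 0.73935873 -0.77690826 -0.09323614] 0.023255554780853286 49.999566078186035
tool z 0.045 19 [0.007  0.0002 0.0483] [0.0074 0.0033 0.0498]
tool z 0.055 61 [0.0063 0.0002 0.0548] [0.007  0.0046 0.0596]
tool z 0.065 58 [0.0057 0.0002 0.0644] [0.0064 0.0047 0.0693]
tool z 0.075 50 [0.0052 0.0002 0.0746] [0.006  0.0049 0.0796]
tool z 0.085 42 [0.0048 0.0002 0.0845] [0.0054 0.0045 0.0893]
tool z 0.095 17 [0.004  0.0002 0.0934] [0.0047 0.0047 0.0948]
scene z 0.185 12 [0.468  0.259  0.1863]
scene z 0.195 35 [0.4662 0.2591 0.195 ]
scene z 0.205 35 [0.4659 0.2586 0.2051]
scene z 0.215 32 [0.4658 0.2597 0.2156]
scene z 0.225 33 [0.4654 0.2572 0.2251]
scene z 0.235 35 [0.4646 0.2586 0.2345]
scene z 0.245 34 [0.4629 0.2579 0.246 ]
scene z 0.255 28 [0.4601 0.2583 0.2543]
scene z 0.265 41 [0.457  0.2561 0.2654]
scene z 0.275 53 [0.4564 0.2565 0.2752]
```

View pics/l1.png

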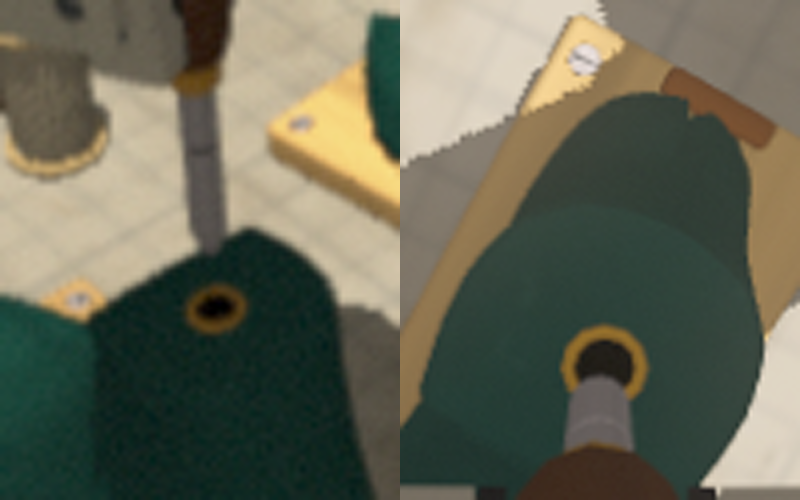

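Run:
```python
from h import *
s=load('scene'); c=load('w3')
X=s['R']@np.r_[.4677,.2617,.18]+s['t']; u,v=int(s['fx']*X[0]/X[2]+s['cx']),int(s['fy']*X[1]/X[2]+s['cy'])
f=lambda a,b:(u-36+a/5.556-.5,v-45+b/5.556-.5)
print('tube',ray(s,*f(216,307))); print('tip',ray(s,*f(211,252),.180))
# wrist: ring center on z=.158
def wray(c,u,v,z):
    x=(u-c['cx'])/c['fx'];y=(v-c['cy'])/c['fy'];th=np.hypot(x,y);d=np.array([x*np.tan(th)/th,y*np.tan(th)/th,1])
    T=c['T_tool_cam'];R=Ro.from_euler('xyz',c['tr'],degrees=True).as_matrix()
    o=R@T[:3,3]+c['tp'];d=R@T[:3,:3]@d; return o+d*(z-o[2])/d[2]
print('wrist tube',wray(c,230+605/4-.5,120+367/4-.5,.158))
```

```text
tube [0.46813577 0.26164265 0.158     ]
tip [0.46754665 0.26073276 0.18      ]
wrist tube [0.42906985 0.33864597 0.158     ]
```

```bash
cat >> h.py <<'E'
def wray(c,u,v,z):
    x=(u-c['cx'])/c['fx'];y=(v-c['cy'])/c['fy'];th=np.hypot(x,y);d=np.array([x*np.tan(th)/th,y*np.tan(th)/th,1])
    T=c['T_tool_cam'];R=Ro.from_euler('xyz',c['tr'],degrees=True).as_matrix()
    o=R@T[:3,3]+c['tp'];d=R@T[:3,:3]@d; return o+d*(z-o[2])/d[2]
E
python3 - <<'E'
from h import *
c=load('w3'); print('wrist tube',wray(c,230+205/4-.5,120+367/4-.5,.158)); print('wrist tip',wray(c,230+200/4-.5,120+376/4-.5,.180+.0))
E
```

```text
wrist tube [0.46774635 0.26200863 0.158     ]
wrist tip [0.46483956 0.25934897 0.18      ]
```

Call:
{"method": "apply_moves", "body": {
  "targets": [
    {"dp": [0,0.0013,-0.005],"yaw": 0},
    {"dp": [0,0.0013,-0.012],"yaw": 0},
    {"dp": [0,0.0013,-0.018],"yaw": 0},
    {"dp": [0,0.0013,-0.022],"yaw": 0},
    {"dp": [0,0.0013,-0.024],"yaw": 0},
    {"dp": [0,0.0013,-0.026],"yaw": 0},
    {"dp": [0,0.0013,-0.028],"yaw": 0},
    {"dp": [0,0.0013,-0.028],"yaw": 0},
    {"dp": [0,0.0013,-0.028],"yaw": 0}
  ]
}}

```text
time_s: 7.65
tcp_pos: [0.4675, 0.2623, 0.2546]
eef_rot: [-180.0, 0.0, -153.2]
contact_force: [-0.4, 0.2, -1.3]
gripper_width: 0.0232
gripper_force: 50.0
```

Call:
{"method": "apply_moves", "body": {
  "targets": [
    {"dp": [0.0005,0.0002,-0.001],"yaw": 0},
    {"dp": [0.001,0.0005,-0.002],"yaw": 0},
    {"dp": [0.0015,0.0007,-0.003],"yaw": 0},
    {"dp": [0.002,0.001,-0.004],"yaw": 0},
    {"dp": [0.0025,0.0012,-0.005],"yaw": 0},
    {"dp": [0.003,0.0014,-0.006],"yaw": 0},
    {"dp": [0.003,0.0014,-0.006],"yaw": 0},
    {"dp": [0.003,0.0014,-0.006],"yaw": 0}
  ]
}}

```text
time_s: 8.32
tcp_pos: [0.4698, 0.2629, 0.248]
eef_rot: [-180.0, -0.1, -153.2]
contact_force: [-4.0, -4.3, 0.8]
gripper_width: 0.0233
gripper_force: 50.0
```

```bash
python3 look.py .4677 .2617 l2.png; python3 -c "
from h import *;print(get_state()['moment'])"
```

```text
8.3167 [0.4697511  0.26286889 0.24803659] [-3.95462578 -4.33414967  0.8184158 ] 0.023265172876497195 50.000131130218506
tool z 0.045 23 [ 0.0075 -0.0004  0.0485] [0.0079 0.0031 0.0497]
tool z 0.055 61 [0.0067 0.0002 0.0547] [0.0076 0.0046 0.0591]
tool z 0.065 63 [0.0064 0.0002 0.0647] [0.0073 0.0048 0.0698]
tool z 0.075 47 [0.0062 0.0002 0.075 ] [0.0069 0.0043 0.079 ]
tool z 0.085 106 [0.0053 0.0005 0.0892] [0.0094 0.0074 0.0899]
tool z 0.095 1544 [0.0052 0.0002 0.0918] [0.0171 0.017  0.0929]
scene z 0.165 30 [0.4675 0.2619 0.1648]
scene z 0.175 30 [0.4671 0.2608 0.1748]
scene z 0.185 30 [0.4672 0.261  0.1854]
scene z 0.195 31 [0.4664 0.2608 0.195 ]
scene z 0.205 28 [0.466  0.2603 0.2036]
scene z 0.215 34 [0.4634 0.2611 0.2139]
scene z 0.225 31 [0.4594 0.2594 0.2266]
scene z 0.235 41 [0.4586 0.259  0.2352]
scene z 0.245 50 [0.4585 0.2589 0.2455]
scene z 0.255 55 [0.4583 0.2593 0.255 ]
scene z 0.265 15 [0.459  0.2567 0.2617]
[-1.48730758  1.64619093  0.07110932]
```

Call:
{"method": "apply_moves", "body": {
  "targets": [
    {"dp": [0,0,0],"yaw": 0},
    {"dp": [0.0005,0.0002,-0.001],"yaw": 0},
    {"dp": [0.001,0.0006,-0.002],"yaw": 0},
    {"dp": [0.0015,0.001,-0.003],"yaw": 0},
    {"dp": [0.0018,0.001,-0.004],"yaw": 0},
    {"dp": [0.0018,0.001,-0.004],"yaw": 0}
  ],
  "squeeze": 10
}}

```text
time_s: 8.92
tcp_pos: [0.4723, 0.2647, 0.2443]
eef_rot: [180.0, -0.0, -153.2]
contact_force: [-1.1, -1.6, -0.2]
gripper_width: 0.024
gripper_force: 10.0
```

```bash
python3 look.py .4677 .2617; python3 -c "
from h import *;print(get_state()['moment'])"
```

```text
8.9167 [0.47230379 0.26473361 0.24427106] [-1.12090382 -1.56378405 -0.17095819] 0.023955542444730582 9.999904185533524
tool z 0.045 32 [ 0.0095 -0.0001  0.0475] [0.0099 0.0034 0.0496]
tool z 0.055 68 [ 0.0091 -0.0001  0.0542] [0.0098 0.0045 0.0591]
tool z 0.065 71 [ 0.009  -0.0005  0.0642] [0.0098 0.0041 0.0695]
tool z 0.075 55 [ 0.009  -0.0005  0.0753] [0.0097 0.0044 0.0793]
tool z 0.085 1528 [0.0056 0.0009 0.0879] [0.0173 0.0169 0.0891]
scene z 0.165 29 [0.467  0.2615 0.1656]
scene z 0.175 30 [0.4674 0.2617 0.1753]
scene z 0.185 31 [0.4672 0.2618 0.1845]
scene z 0.195 33 [0.4674 0.261  0.1945]
scene z 0.205 31 [0.466  0.2618 0.2056]
scene z 0.215 33 [0.4642 0.2619 0.2134]
scene z 0.225 38 [0.4608 0.2605 0.2257]
scene z 0.235 50 [0.461  0.261  0.2348]
scene z 0.245 55 [0.4607 0.2615 0.2457]
scene z 0.255 45 [0.4611 0.2603 0.2543]
[-0.43316122  0.28489984 -0.00923941]
```

Call:
{"method": "apply_moves", "body": {
  "targets": [
    {"dp": [0,0,0],"yaw": 0},
    {"dp": [0,0,0],"yaw": 0},
    {"dp": [0,0,0],"yaw": 0},
    {"dp": [0,0,-0.001],"yaw": 0},
    {"dp": [0,0,-0.002],"yaw": 0},
    {"dp": [0,0,-0.003],"yaw": 0},
    {"dp": [0,0,-0.004],"yaw": 0}
  ],
  "squeeze": 58
}}

```text
time_s: 9.6
tcp_pos: [0.4725, 0.2645, 0.241]
eef_rot: [-180.0, 0.0, -153.2]
contact_force: [-1.6, -2.5, 5.3]
gripper_width: 0.0227
gripper_force: 58.0
```

Call:
{"method": "apply_moves", "body": {
  "targets": [
    {"dp": [0,0,-0.001],"yaw": 0},
    {"dp": [0,0,-0.002],"yaw": 0},
    {"dp": [0,0,-0.003],"yaw": 0},
    {"dp": [0,0,-0.004],"yaw": 0}
  ]
}}

```text
time_s: 9.93
tcp_pos: [0.4725, 0.2647, 0.2376]
eef_rot: [180.0, 0.1, -153.2]
contact_force: [-2.8, -3.2, 6.3]
gripper_width: 0.0233
gripper_force: 58.0
```

Call:
{"method": "apply_moves", "body": {
  "targets": [
    {"dp": [0,0,-0.0005],"yaw": 0},
    {"dp": [0,0,-0.001],"yaw": 0}
  ]
}}

```text
time_s: 10.1
tcp_pos: [0.4725, 0.2647, 0.2365]
eef_rot: [-180.0, 0.1, -153.2]
contact_force: [-3.0, -2.0, 5.4]
gripper_width: 0.0227
gripper_force: 58.0
```

Call:
{"method": "apply_moves", "body": {
  "targets": [
    {"dp": [0,0,-0.0005],"yaw": 0},
    {"dp": [0,0,-0.001],"yaw": 0},
    {"dp": [0,0,-0.0015],"yaw": 0}
  ]
}}

```text
time_s: 10.35
tcp_pos: [0.4725, 0.2647, 0.2349]
eef_rot: [-180.0, 0.1, -153.2]
contact_force: [-2.3, -2.0, 6.4]
gripper_width: 0.0232
gripper_force: 58.0
```

Call:
{"method": "apply_moves", "body": {
  "targets": [
    {"dp": [0,0,-0.0005],"yaw": 0},
    {"dp": [0,0,-0.001],"yaw": 0},
    {"dp": [0,0,-0.0015],"yaw": 0}
  ]
}}

```text
time_s: 10.6
tcp_pos: [0.4725, 0.2647, 0.2334]
eef_rot: [-180.0, 0.1, -153.2]
contact_force: [-3.1, -2.2, 6.7]
gripper_width: 0.0232
gripper_force: 58.0
```

Call:
{"method": "apply_moves", "body": {
  "targets": [
    {"dp": [0,0,-0.0005],"yaw": 0},
    {"dp": [0,0,-0.001],"yaw": 0},
    {"dp": [0,0,-0.0015],"yaw": 0}
  ]
}}

```text
time_s: 10.85
tcp_pos: [0.4727, 0.2648, 0.2325]
eef_rot: [-180.0, 0.1, -153.1]
contact_force: [-3.8, -3.4, 12.5]
gripper_width: 0.0232
gripper_force: 58.0
```

Call:
{"method": "apply_moves", "body": {
  "targets": [
    {"dp": [0,0,-0.0005],"yaw": 0},
    {"dp": [0,0,-0.0005],"yaw": 0}
  ]
}}

```text
time_s: 11.02
tcp_pos: [0.4728, 0.2648, 0.2325]
eef_rot: [-180.0, 0.1, -153.1]
contact_force: [-4.8, -3.7, 13.0]
gripper_width: 0.023
gripper_force: 58.0
```

Call:
{"method": "apply_moves", "body": {
  "targets": [
    {"dp": [0,0,-0.0005],"yaw": 0},
    {"dp": [0,0,-0.0005],"yaw": 0}
  ]
}}

```text
time_s: 11.18
tcp_pos: [0.4729, 0.2648, 0.2324]
eef_rot: [-180.0, 0.2, -153.1]
contact_force: [-5.9, -2.7, 16.1]
gripper_width: 0.0231
gripper_force: 58.0
```

```bash
python3 look.py .4677 .2617 l3.png
```

```text
11.1833 [0.47288561 0.26481245 0.23242034] [-5.94188437 -2.71452517 16.07443015] 0.02310988075356283 58.0042827129364
tool z 0.045 38 [ 0.0098 -0.0004  0.0476] [0.0103 0.0037 0.0496]
tool z 0.055 70 [ 0.0095 -0.0004  0.0551] [0.0103 0.0045 0.0591]
tool z 0.065 72 [ 0.0094 -0.0005  0.0649] [0.0103 0.0043 0.0698]
tool z 0.075 1535 [0.0066 0.0008 0.076 ] [0.0174 0.0172 0.0772]
scene z 0.165 26 [0.4678 0.2609 0.1647]
scene z 0.175 37 [0.4678 0.2608 0.1754]
scene z 0.185 31 [0.4674 0.2617 0.1857]
scene z 0.195 31 [0.4663 0.2611 0.197 ]
scene z 0.205 26 [0.4637 0.2614 0.2053]
scene z 0.215 46 [0.462  0.2603 0.2151]
scene z 0.225 45 [0.4611 0.2615 0.2256]
scene z 0.235 51 [0.4615 0.2608 0.234 ]
scene z 0.245 32 [0.4613 0.2602 0.2432]
scene z 0.275 7 [0.4768 0.2445 0.2776]
```

View pics/l3.png

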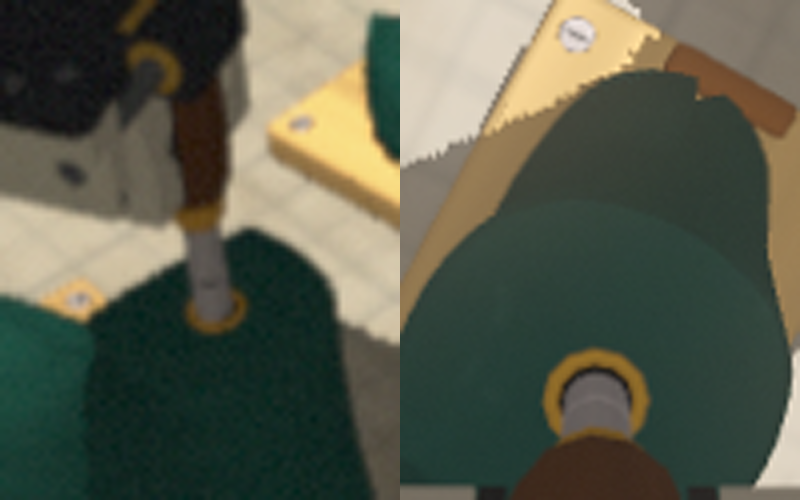

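Call:
{"method": "apply_moves", "body": {
  "targets": [
    {"dp": [-0.0003,-0.0002,-0.0004],"yaw": 0},
    {"dp": [-0.0006,-0.0003,-0.0008],"yaw": 0},
    {"dp": [-0.0006,-0.0003,-0.0008],"yaw": 0}
  ]
}}

```text
time_s: 11.53
tcp_pos: [0.4727, 0.2647, 0.2323]
eef_rot: [-180.0, 0.2, -153.1]
contact_force: [-5.0, -2.9, 18.2]
gripper_width: 0.0228
gripper_force: 58.0
```

Call:
{"method": "apply_moves", "body": {
  "targets": [
    {"dp": [0,0,-0.0003],"yaw": 0},
    {"dp": [0,0,-0.0006],"yaw": 0},
    {"dp": [0,0,-0.0006],"yaw": 0}
  ]
}}

```text
time_s: 11.78
tcp_pos: [0.4729, 0.2648, 0.2322]
eef_rot: [-180.0, 0.3, -153.1]
contact_force: [-6.3, -4.3, 22.6]
gripper_width: 0.0229
gripper_force: 58.0
```

Call:
{"method": "apply_moves", "body": {
  "targets": [
    {"dp": [-0.0003,-0.0002,-0.0005],"yaw": 0},
    {"dp": [-0.0003,-0.0002,-0.0005],"yaw": 0},
    {"dp": [-0.0003,-0.0002,-0.0005],"yaw": 0},
    {"dp": [-0.0003,-0.0002,-0.0005],"yaw": 0}
  ]
}}

```text
time_s: 12.12
tcp_pos: [0.4728, 0.2648, 0.2322]
eef_rot: [-180.0, 0.3, -153.1]
contact_force: [-6.7, -3.8, 24.0]
gripper_width: 0.0233
gripper_force: 58.0
```

Call:
{"method": "apply_moves", "body": {
  "targets": [
    {"dp": [0,0,0.0003],"yaw": 0},
    {"dp": [-0.0003,-0.0001,0.001],"yaw": 0},
    {"dp": [-0.0004,-0.0002,0.0015],"yaw": 0}
  ]
}}

```text
time_s: 12.37
tcp_pos: [0.4722, 0.2645, 0.2323]
eef_rot: [180.0, 0.3, -153.1]
contact_force: [-1.9, -2.0, 11.4]
gripper_width: 0.0229
gripper_force: 58.0
```

Call:
{"method": "apply_moves", "body": {
  "targets": [
    {"dp": [0,0,0],"yaw": 0},
    {"dp": [0,0,0],"yaw": 0},
    {"dp": [0,0,0],"yaw": 0}
  ],
  "squeeze": 5
}}

```text
time_s: 12.62
tcp_pos: [0.4726, 0.2649, 0.2317]
eef_rot: [180.0, 0.3, -153.1]
contact_force: [1.0, -1.2, 8.3]
gripper_width: 0.024
gripper_force: 5.0
```

Call:
{"method": "apply_moves", "body": {
  "targets": [
    {"dp": [0,0,0],"yaw": 0},
    {"dp": [0,0,0],"yaw": 0},
    {"dp": [0,0,0],"yaw": 0},
    {"dp": [0,0,0],"yaw": 0},
    {"dp": [0,0,0],"yaw": 0},
    {"dp": [0,0,0],"yaw": 0},
    {"dp": [0,0,0],"yaw": 0},
    {"dp": [0,0,0],"yaw": 0}
  ],
  "grip": -0.6
}}

```text
time_s: 13.28
tcp_pos: [0.4709, 0.2639, 0.2296]
eef_rot: [-180.0, -0.0, -153.2]
contact_force: [-0.3, -0.5, -0.3]
gripper_width: 0.0682
gripper_force: 0.0
```

Call:
{"method": "apply_moves", "body": {
  "targets": [
    {"dp": [0,0,0.005],"yaw": 0},
    {"dp": [0,0,0.015],"yaw": 0},
    {"dp": [0,0,0.03],"yaw": 0},
    {"dp": [0,0,0.05],"yaw": 0},
    {"dp": [0,0,0.07],"yaw": 0},
    {"dp": [0,0,0.085],"yaw": 0},
    {"dp": [0,0,0.09],"yaw": 0},
    {"dp": [0,0,0.09],"yaw": 0},
    {"dp": [0,0,0.09],"yaw": 0}
  ]
}}

```text
time_s: 14.03
tcp_pos: [0.4707, 0.2639, 0.3196]
eef_rot: [180.0, 0.0, -153.2]
contact_force: [-0.3, 0.1, -0.3]
gripper_width: 0.0698
gripper_force: 0.0
```

```bash
python3 look.py .4677 .2617 l4.png
python3 - <<'E'
from h import *
s=load('scene'); S=cloud(s); m=(np.hypot(S[...,0]-.4677,S[...,1]-.2617)<.025)
for a in np.arange(.16,.28,.01):
    k=m&(S[...,2]>=a)&(S[...,2]<a+.01)
    if k.sum()>3: print(round(a+.005,3),k.sum(),np.median(S[k],0).round(4))
print(S[m][:,2].max())
E
```

```text
14.0333 [0.47074468 0.26391839 0.31958502] [-0.26086049  0.13963603 -0.28428851] 0.0697634969232426 0.0
tool z 0.055 86 [ 0.0036 -0.0017  0.0597] [0.0083 0.0027 0.06  ]
tool z 0.065 800 [ 0.0061 -0.0014  0.0623] [0.0134 0.0073 0.0679]
tool z 0.075 143 [ 0.0134 -0.0005  0.0745] [0.0151 0.009  0.0791]
tool z 0.085 88 [ 0.0138 -0.0005  0.085 ] [0.0152 0.009  0.0895]
tool z 0.095 81 [ 0.0138 -0.0006  0.095 ] [0.0151 0.0089 0.0993]
tool z 0.105 27 [ 0.0138 -0.0006  0.1039] [0.0147 0.0067 0.1085]
scene z 0.165 33 [0.4675 0.2607 0.1645]
scene z 0.175 29 [0.4674 0.2614 0.1749]
scene z 0.185 33 [0.4675 0.2602 0.1848]
scene z 0.195 31 [0.4662 0.2616 0.1961]
scene z 0.205 35 [0.4639 0.2623 0.2064]
scene z 0.215 63 [0.4631 0.2637 0.2146]
scene z 0.225 76 [0.462  0.264  0.2248]
scene z 0.235 84 [0.4622 0.2631 0.2349]
scene z 0.245 85 [0.4625 0.2634 0.2451]
scene z 0.255 124 [0.4664 0.2598 0.2559]
scene z 0.265 5 [0.4697 0.2563 0.2608]
0.165 33 [0.4639 0.2642 0.1645]
0.175 29 [0.4638 0.2649 0.1749]
0.185 33 [0.4639 0.2637 0.1848]
0.195 31 [0.4626 0.2651 0.1961]
0.205 35 [0.4603 0.2658 0.2064]
0.215 63 [0.4595 0.2672 0.2146]
0.225 76 [0.4584 0.2675 0.2248]
0.235 84 [0.4586 0.2666 0.2349]
0.245 85 [0.4589 0.2669 0.2451]
0.255 124 [0.4628 0.2633 0.2559]
0.265 5 [0.4661 0.2598 0.2608]
0.4733613435181182
```

View pics/l4.png

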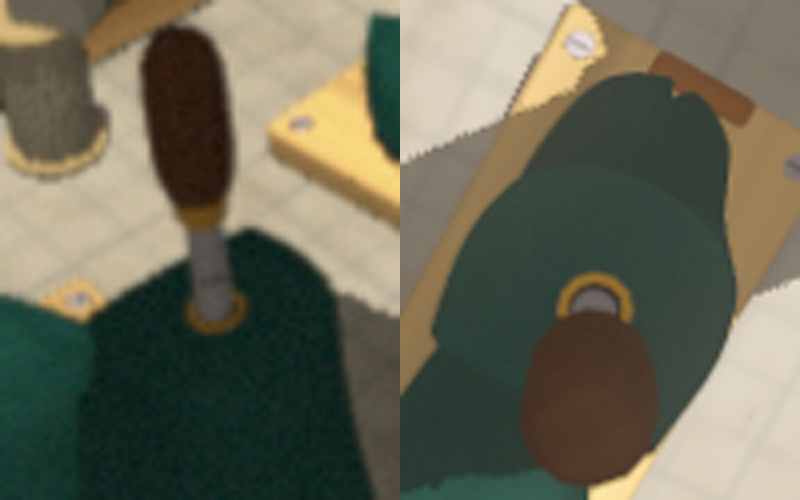

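The pin stands upright with its groove at about crop px (210,283), well above the mouth at (215,310). Its top is at 0.260 m, so it is 28.5 mm deep on a hard floor. The left hole is the shallow one, and the gripper is clear.

```bash
python3 -c "
from plant import r;print(r.close_job())"
```

```text
the job is handed in; nothing more can be done
None
```

The left-hand hole is the shallow one (pin about 28.5 mm deep on a hard floor, groove about 13 mm above the mouth), so I left the pin standing there, bottomed and upright, and handed the job in; however, the large look-alike awl beside the block was tipped over while I was taking the pin.

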